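# Fit the inlet filter to the bench air coupler

### The arm

A 7-joint arm with a two-finger parallel gripper is mounted at the origin on the work surface. World frame = base frame: x ahead of the robot, y to its left, z up, the work surface at z = 0. Lengths are in m, angles in degrees, forces in N, time in s.
With the tool pointing down it reaches from about 0.425 to 0.8 m from the base axis. Payload 8.3 kg.
Tool frame: the origin (TCP) lies between the finger pads; the fingertips stand 14 mm ahead of it and the grasp point (between the pads) lies 5 mm behind it (ctrl.tcp_to_tips is the z of the fingertips in the tool frame, in m); z points along the fingers, x is the direction in which the jaws open and shut, and the axes are right-handed (so a half turn about z gives the same grasp; the last joint's range is limited). The gripper opens to 85 mm and grips with 20 to 120 N. Pads are 22 mm wide; open, the fingers measure 114 mm over their backs; the gripper's body (76 mm by 85 mm) begins 54 mm behind the grasp point. The pads swing forward as they close: fully open they stand 13 mm farther back than shut.
Start: joints at [-3.604, 21.967, 0.94, 78.501, -0.361, 79.538, -2.664], TCP at [0.625, 0, 0.245] pointing down, gripper open.
Joint ranges: [-169.22, 169.22], [-14.56, 117.87], [-87.37, 89.26], [10.42, 133.3], [-82.24, 262.24], [0.94, 117.77], [-172.7, 172.7]. Speed limits (degrees/s): [136.94, 136.94, 172.46, 172.46, 180, 180, 180].

### API

Orientations are given as a 3x3 rotation matrix whose columns are the frame's x, y, z axes.
In Python, from station import ctrl, viewer, sign_off, spotter gives the robot as it stands. The module is installed in compiled form; this text tells all that it offers.
- The arm moves only by the shell command python3 -m pendant 'ROWS' [FORCE]. ROWS is a JSON object of lists of equal length, an entry for each row: "fingers": the closure, from 0 (fully open) to 1 (shut); "travel": the shift along the tool's x, y, z in m, a list of three; "spin": the turn about the tool's z in rad. A call has 1 to 12 rows; each row shifts and turns the commanded pose from where the row before left it, along the tool's axes as they then stand; what a row does not reach is not made up. A row lasts 1/8 s, in which the tool goes at most 62.5 mm and 10.7 degrees, less where a joint would pass 70% of its speed; a pose out of reach is approached as far as the arm can. A call with a gripper value outside its range is refused whole. The fingers move at their own pace and stop on an object; FORCE is the grip in N (left out, the last holds). Time passes only in rows, so rows that do not move let the fingers close. It gives the time, the measured TCP pose, the force and the opening at its end, in the units of the state.
- ctrl.get_obs(): the state, without advancing time (a new reading comes with each control period).
- viewer.camera(name): name is "scene" or "side" or "wrist"; returns the picture (400x640x3 uint8, red, green, blue); there is no depth.
- viewer.camera_model(name): a dict with "fx", "fy", "cx", "cy" (pixels), "cam_to_world" (4x4, takes a point from camera to world coordinates). Camera axes: x right, y down, z forward; pixel columns grow to the right and rows downward; lengths in m; the calibration is good to about 2 mm. The wrist camera is an equidistant fisheye: a pixel r from the principal point sees the ray r / f radians off the axis. A picture is of the moment at which its call begins: read the wrist's pose just before it. camera_model takes no time and is no camera call; for the wrist camera it gives the pose at the moment of the call.
- sign_off(): hands the job in, once; it reports no verdict.
Trained networks look in the newest picture that a camera, given by its name, has taken for a name from the list of things; names that differ only in an ending like _2 or _b are one class to them, and where a whole thing is asked for, a point or a joint stands for the part that bears it (a point fixed in the world has none). Each returns a list of dicts, best first, with "p" (0 to 1); they miss things now and then, are a little off and sometimes report something else, mostly with a low value. They report only what shows in the picture. A call takes as long as a camera call. They do not tell look-alikes from the thing itself.
- spotter.find_in(camera, target): "location" ([x, y, z] in m, in world coordinates, good to about 4 mm: the middle of the surface that is visible of it).
- spotter.pinpoint(camera, target): "location" ([x, y, z] in m, in world coordinates, good to about 4 mm: a listed point, or the origin of a listed thing).
The state is a dict: "time": time; "joint_positions": joint angles; "dq": joint speeds; "joint_efforts": joint torques, N m; "eef_pos": TCP position; "tool_rot": TCP orientation; "contact_force": force on the tool from outside, world axes, zero at the start; "torque": the same for the moment, N m; "gripper_width": finger opening in m.
Only numpy, scipy, OpenCV 4.12 (cv2) and the standard library are available. Lean on these libraries where they do the work, as an engineer would, in place of code of your own. Each camera call takes 0.05 s, during which the arm holds its last target. There are 200 camera calls.

### The job

Fit the tall slim inlet filter from the fittings rack to the bench air coupler: stand it nose down in the coupler's mouth, where it stops part way, then pull the sleeve fully down by its tab so that the filter drops home, and let the sleeve spring back up to lock it. Leave the filter upright, fully seated and locked, with the sleeve fully up.

Things in the scene. Friction and masses are not known exactly. Their poses are not given: they have to be found in the camera images.
- filter_plug: Loose inlet filter, 0.28 kg, nose down in one of 3 holes (85 mm apart) of a grey rack: the one with a tall slim round head and dark rings (the others: broad hexagon, low mushroom). Origin: centre of nose tip, z up its axis. From the tip: nose dia 28, 0-60 mm (groove dia 15, 12-22); flange dia 44, 60-66, rests on the rack's deck; head to grip dia 34, 66-98; dome to 106.
- coupler: Fixed upright steel coupler, mouth up, in an aluminium sleeve on a dark foot. Origin: on its axis at table height, z up, any yaw. Flared lip at 88 mm, bore dia 31 below 76. Sleeve up: inner pawls stop the filter's tip at 50 mm. Sleeve fully down: pawls withdraw, the filter drops by its weight to the bore floor, tip at 30 mm. Sleeve up again: pawls lock in the groove.
- sleeve (a joint): How far the sleeve is pulled back (straight down), in m: 0 = fully up, where its spring holds it; 0.012 = fully down. The spring pushes up with about 5 N at the top and 10 N at the bottom and returns the sleeve by itself when let go.
- sleeve_tab (a point): Top centre of the sleeve's tab, an upright fin moving with it, 78 mm from the coupler's axis towards the coupler's -y. 14 mm thick along the coupler's x, 26 mm long along its y; top 110 mm above the table with the sleeve up; sides free for 56 mm below the top, then a 14 mm wide arm joins it to the sleeve. Pinch it from above across the 14 mm, or press its top, and move it 12 mm down.
Mind the look-alikes: they are no part of the job. What is shaped like the filter_plug but brown or yellow is not meant.

How it is judged (in metres and radians):
On the way, in this order (a step that is already met when the one before it is completed fails the run):
1. the filter stands in the coupler's mouth, stopped part way, with the sleeve up (horizontal distance between filter_plug and coupler below 0.01 m and z of filter_plug in the frame of coupler between 0.04 and 0.06 m and value of joint sleeve below 0.004 m), for 0.2 s.
2. the sleeve is pulled back and the filter drops home (value of joint sleeve above 0.008 m and z of filter_plug in the frame of coupler below 0.037 m), for 0.05 s.
At the end, for the whole second after the job is handed in: The filter sits upright (within 10 degrees) in the coupler, on its axis (within 10 mm) and fully seated (nose tip within 6 mm of the bore floor, that is less than 36 mm above the coupler's origin), at rest, with the sleeve sprung back up to within 3 mm of its stop (horizontal distance between filter_plug and coupler below 0.01 m and z of filter_plug in the frame of coupler below 0.036 m and angle between filter_plug's own z axis and vertical below 0.175 rad and value of joint sleeve below 0.003 m and linear speed of filter_plug below 0.02 m/s); the robot touches nothing.
It also fails if it takes over 51 s, if anything falls off the work surface, if the arm or the gripper's body presses on something with over 40 N, if the wrist force passes 120 N, or if a joint passes its speed limit or range.

## Working session

There is one attempt and no reset: what is moved stays moved. The work goes in short steps, Python scripts to look and compute and a shell command to move; the robot and the scene stay as the last step left them, time stands still between calls to the robot, and variables do not carry over. Pictures are saved under pics/ and viewed, about 8 in all and at most 12, crops included, and the job is handed in when it is done.

```bash
mkdir -p pics
python3 - <<'E'
from station import ctrl, viewer, spotter
import cv2, numpy as np
o=ctrl.get_obs(); print(o['time'],o['eef_pos'],np.round(o['tool_rot'],3).tolist(),o['gripper_width'])
for c in ['scene','side']:
    im=viewer.camera(c); cv2.imwrite(f'pics/{c}0.png',im[:,:,::-1])
    for t in ['filter_plug','coupler','sleeve_tab']:
        for r in spotter.pinpoint(c,t)[:4]: print(c,t,np.round(r['location'],4),round(r['p'],2))
a=cv2.imread('pics/scene0.png');b=cv2.imread('pics/side0.png')
print(ctrl.get_obs()['time'])
E
```

```text
0.0 [6.24525843e-01 4.07720063e-05 2.44292617e-01] [[1.0, 0.0, -0.002], [0.0, -1.0, -0.0], [-0.002, 0.0, -1.0]] 0.08561618279440641
scene filter_plug [ 0.4703  0.3621 -0.0028] 0.85
scene filter_plug [ 0.3962  0.207  -0.0057] 0.83
scene filter_plug [0.4906 0.2619 0.0029] 0.76
scene filter_plug [ 0.398   0.2895 -0.0006] 0.71
scene coupler [ 0.5631 -0.0782  0.0013] 0.63
scene sleeve_tab [ 0.5845 -0.1559  0.1081] 0.77
side filter_plug [0.3939 0.205  0.0017] 0.91
side filter_plug [ 0.3965  0.2858 -0.0031] 0.86
side filter_plug [0.487  0.2641 0.0042] 0.85
side filter_plug [ 0.5857 -0.1546  0.113 ] 0.74
side coupler [ 0.5614 -0.0835 -0.0011] 0.74
side sleeve_tab [ 0.5833 -0.1578  0.1136] 0.86
0.4
```

View pics/scene0.png

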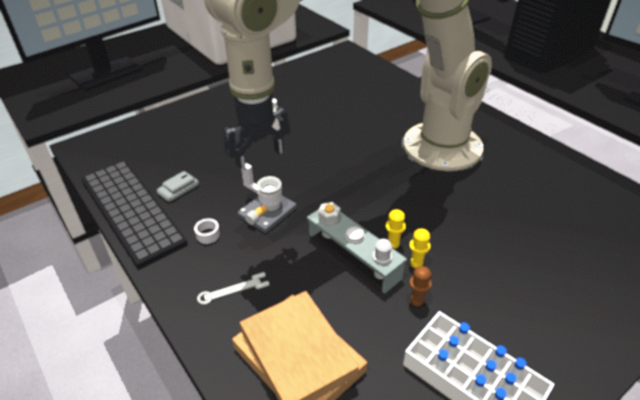

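View pics/side0.png

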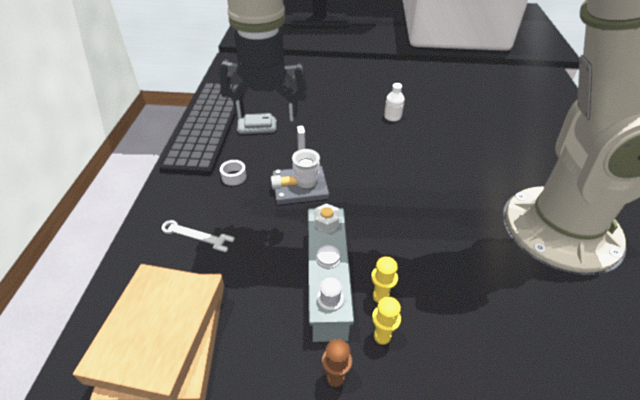

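Candidates (scene view):
- rack hexagon (329,212)
- rack mushroom (355,235)
- rack tall slim head (383,250)
- yellow look-alikes (396,225) and (420,245)
- brown look-alike (421,285)

I choose the rack end piece at (383,250), which is (330,293) in the side view. I'll check it in a close crop.

```bash
cat > h.py <<'E'
import numpy as np, cv2
from station import ctrl, viewer, spotter
def ray(c,px):
    m=viewer.camera_model(c); T=np.array(m['cam_to_world'])
    x=(px[0]-m['cx'])/m['fx'];y=(px[1]-m['cy'])/m['fy']
    if c=='wrist':
        r=np.hypot(x,y); s=np.sin(r)/max(r,1e-9); d=np.array([x*s,y*s,np.cos(r)])
    else: d=np.array([x,y,1.])
    return T[:3,3],T[:3,:3]@d
def plane(c,px,z):
    o,d=ray(c,px); return o+d*(z-o[2])/d[2]
def proj(c,p):
    m=viewer.camera_model(c); T=np.array(m['cam_to_world']); q=T[:3,:3].T@(np.array(p)-T[:3,3])
    if c=='wrist':
        r=np.hypot(q[0],q[1]); k=np.arctan2(r,q[2])/max(r,1e-9)
    else: k=1/q[2]
    return np.array([m['fx']*q[0]*k+m['cx'],m['fy']*q[1]*k+m['cy']])
E
python3 - <<'E'
from h import *
for c,h,m,f in [('side',(327,213),(328,256),(330,290)),('scene',(329,209),(355,234),(384,246))]:
    print(c,plane(c,h,.09),plane(c,m,.08),plane(c,f,.10))
a=cv2.imread('pics/scene0.png')[190:310,290:450];b=cv2.imread('pics/side0.png')[190:350,280:420]
a=cv2.resize(a,(400*160//160,300),interpolation=2);b=cv2.resize(b,(350,400),interpolation=2)
o=np.zeros((400,760,3),np.uint8);o[:300,:400]=a;o[:,405:755]=b;cv2.imwrite('pics/crop1.png',o)
E
```

```text
side [0.50663468 0.0854791  0.09      ] [0.49826929 0.18071938 0.08      ] [0.49004276 0.26377533 0.1       ]
scene [0.50109449 0.08855389 0.09      ] [0.49874875 0.18217716 0.08      ] [0.48518151 0.26267903 0.1       ]
```

View pics/crop1.png

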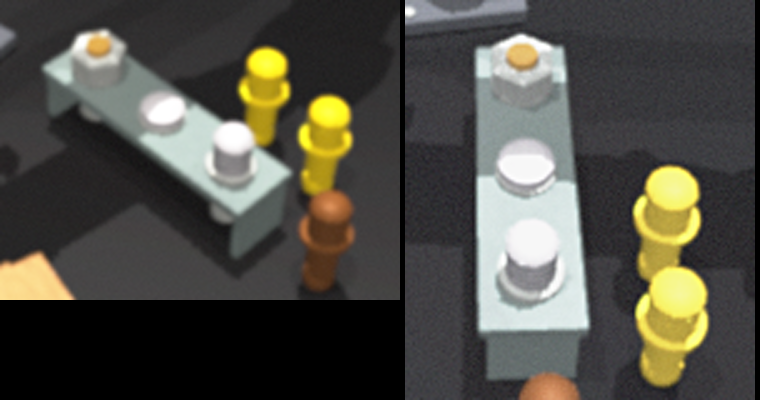

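The crop confirms it. The rack's near-end piece has a tall slim white round head at scene (383,250). The hexagon with the orange cap and the flat mushroom are in the other two holes, and the yellow and brown ones stand outside the rack. Moving above it now.

```bash
python3 -m pendant '{"fingers":[0,0,0,0,0,0,0],"travel":[[-0.023,-0.044,0],[-0.023,-0.044,0],[-0.023,-0.044,0],[-0.023,-0.044,0],[-0.022,-0.044,0],[-0.022,-0.043,0],[0,0,0]],"spin":[0,0,0,0,0,0,0]}'
python3 - <<'E'
from h import *
o=ctrl.get_obs();print(o['time'],o['eef_pos'],np.round(o['tool_rot'],3).tolist())
im=viewer.camera('wrist');cv2.imwrite('pics/w1.png',im[:,:,::-1])
for r in spotter.pinpoint('wrist','filter_plug')[:4]: print(np.round(r['location'],4),round(r['p'],2),proj('wrist',r['location']))
print(proj('wrist',[.489,.263,.1]))
E
```

```text
time: 1.27
eef_pos: [0.4862, 0.2679, 0.2456]
tool_rot: [[1.0, 0.008, -0.001], [0.008, -1.0, 0.002], [-0.001, -0.002, -1.0]]
contact_force: [0.7, 0.4, 0.6]
gripper_width: 0.0855
1.275 [0.48616274 0.2679017  0.24556396] [[1.0, 0.008, -0.001], [0.008, -1.0, 0.002], [-0.001, -0.002, -1.0]]
[ 0.4714  0.3654 -0.0013] 0.96 [294.66403375  87.80894821]
[ 3.912e-01  2.852e-01 -1.000e-04] 0.91 [230.33390518 154.78848304]
[ 0.3929  0.2085 -0.0036] 0.72 [235.67835657 212.91935134]
[0.4849 0.26   0.0042] 0.63 [305.91510329 174.93346014]
[309.12806268 192.09741563]
```

View pics/w1.png

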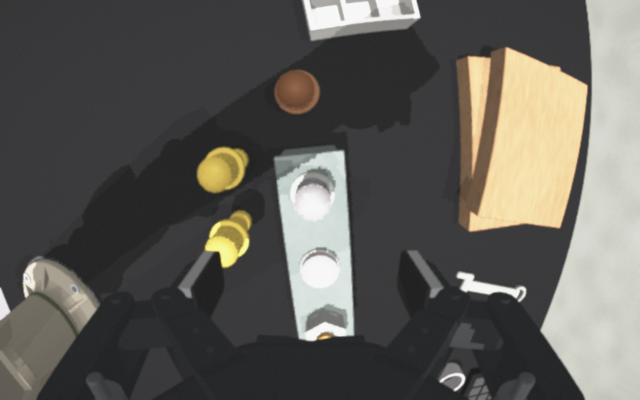

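The wrist picture shows the filter head at (312,198), the mushroom at (320,268), the yellow ones at (222,250) and (220,172), and the brown one at (297,92).

Run:
```python
from h import *
o=ctrl.get_obs();print(o['time'],o['eef_pos'])
g=cv2.cvtColor(cv2.imread('pics/w1.png'),6)
c=g[160:230,275:350]
_,b=cv2.threshold(c,185,255,0)
n,l,s,ce=cv2.connectedComponentsWithStats(b)
for i in range(1,n):
  if s[i,4]>50: print(s[i],ce[i]+[275,160])
for z in (.095,.105): print(z,plane('wrist',(312.5,198),z))
# triangulate head: side (330,290), scene (384,246), wrist
A=np.zeros((3,3));v=np.zeros(3)
for cam,px in [('side',(330,291)),('scene',(384,247)),('wrist',(312.5,198))]:
    p,d=ray(cam,px);d/=np.linalg.norm(d);M=np.eye(3)-np.outer(d,d);A+=M;v+=M@p
print(np.linalg.solve(A,v))
```

```text
1.375 [0.48891012 0.26318813 0.24538073]
[   3    0   70   70 3656] [313.78419037 199.68544858]
0.095 [0.49214337 0.25604728 0.095     ]
0.105 [0.49204764 0.25880923 0.105     ]
[0.48977535 0.26250102 0.1000508 ]
```

```bash
python3 -m pendant '{"fingers":[0,0,0,0,0,0,0,0,1,1,1,1],"travel":[[0,0,0.03],[0,0,0.03],[0,0,0.03],[0,0,0.025],[0.0005,0.0005,0.025],[0,0,0.02],[0,0,0],[0,0,0],[0,0,0],[0,0,0],[0,0,0],[0,0,0]],"spin":[0,0,0,0,0,0,0,0,0,0,0,0]}' 60
python3 -m pendant '{"fingers":[1,1,1,1],"travel":[[0,0,0],[0,0,0],[0,0,0],[0,0,0]],"spin":[0,0,0,0]}'
```

```text
time: 2.88
eef_pos: [0.4894, 0.2627, 0.086]
tool_rot: [[1.0, 0.0, 0.0], [0.0, -1.0, 0.0], [0.0, -0.0, -1.0]]
contact_force: [-3.0, -0.6, 6.5]
gripper_width: 0.0326
time: 3.38
eef_pos: [0.4894, 0.2628, 0.086]
tool_rot: [[1.0, 0.0, 0.0], [0.0, -1.0, 0.0], [0.0, -0.0, -1.0]]
contact_force: [-1.9, -1.3, 5.5]
gripper_width: 0.0323
```

```bash
python3 -m pendant '{"fingers":[1,1,1,1,1,1,1,1],"travel":[[0,0,-0.02],[0,0,-0.03],[0,0,-0.04],[0,0,-0.04],[0,0,-0.03],[0,0,0],[0,0,0],[0,0,0]],"spin":[0,0,0,0,0,0,0,0]}'
python3 - <<'E'
from h import *
o=ctrl.get_obs();print(o['time'],o['eef_pos'],o['gripper_width'],o['contact_force'])
ims=[]
for c in ['side','scene','wrist']:
    im=viewer.camera(c)[:,:,::-1];cv2.imwrite(f'pics/{c}2.png',im)
    for r in spotter.pinpoint(c,'filter_plug')[:4]:
        if np.linalg.norm(r['location'][:2]-o['eef_pos'][:2])<.05: print(c,np.round(r['location'],4),round(r['p'],2))
    for t in ['coupler','sleeve_tab']:
        for r in spotter.pinpoint(c,t)[:1]: print(c,t,np.round(r['location'],4),round(r['p'],2))
    for q in ([.562,-.081,.088],[.489,.263,.16]): print(proj(c,q))
a=cv2.imread('pics/side0.png')[120:210,255:345];b=cv2.imread('pics/scene0.png')[150:240,225:315]
c=cv2.imread('pics/side2.png')[150:300,240:430]
o=np.zeros((600,800,3),np.uint8);o[:400,:400]=cv2.resize(a,(400,400));o[:400,400:]=cv2.resize(b,(400,400))
o[400:,:253]=cv2.resize(c,(253,200));d=cv2.imread('pics/scene2.png')[130:280,290:480];o[400:,260:513]=cv2.resize(d,(253,200))
cv2.imwrite('pics/crop2.png',o)
E
```

```text
time: 4.38
eef_pos: [0.4887, 0.262, 0.2432]
tool_rot: [[1.0, 0.0, -0.003], [0.0, -1.0, -0.002], [-0.003, 0.002, -1.0]]
contact_force: [0.1, 1.0, -4.1]
gripper_width: 0.0329
4.375 [0.48867131 0.26204692 0.24320327] 0.03292931666199092 [ 0.11254117  1.00497158 -4.1352184 ]
side [0.4914 0.2628 0.1669] 0.62
side coupler [ 0.5632 -0.0826  0.0014] 0.67
side sleeve_tab [ 0.583  -0.1538  0.1106] 0.43
[307.07593561 157.58306239]
[331.68756728 267.28605059]
scene [0.4881 0.2624 0.1632] 0.71
scene coupler [ 5.609e-01 -8.020e-02  1.000e-04] 0.87
scene sleeve_tab [ 0.5844 -0.156   0.1098] 0.81
[268.70729868 183.26594944]
[384.8903648  227.38473621]
wrist [0.4852 0.2591 0.1671] 0.88
[357.28657472 412.4782171 ]
[308.16105387 211.85901507]
```

View pics/crop2.png

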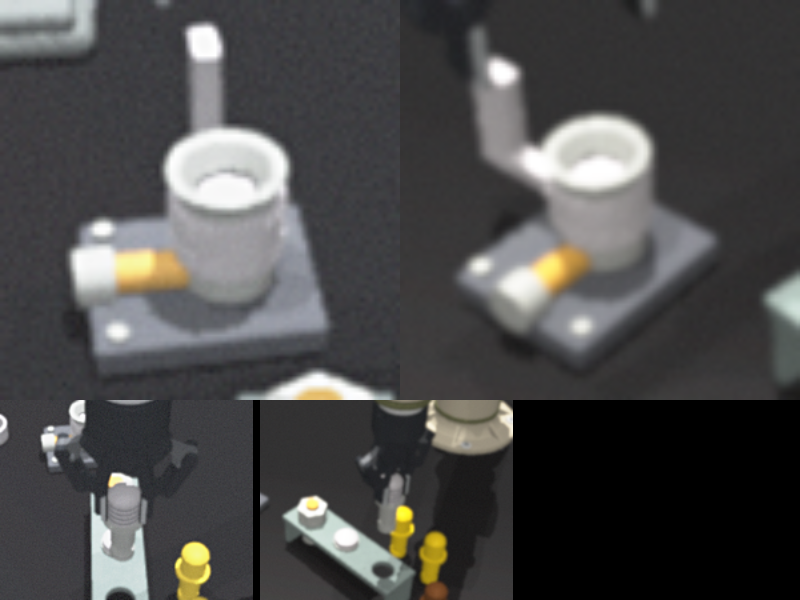

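The crop shows the rack hole empty, with the filter hanging upright between the pads. The coupler lip centre is at about (306,158) in the side view and (269.6,186) in the scene view.

Run:
```python
from h import *
for c,px in [('side',(306.1,158.3)),('scene',(269.6,186))]: print(c,plane(c,px,.088))
print(ctrl.get_obs()['eef_pos'])
```

```text
side [ 0.56389624 -0.07831979  0.088     ]
scene [ 0.56600164 -0.07069504  0.088     ]
[0.48947353 0.26256206 0.24534613]
```

```bash
python3 -m pendant '{"fingers":[1,1,1,1,1,1,1,1,1,1,1,1],"travel":[[0.004,0.02,0],[0.01,0.04,0],[0.01,0.05,0],[0.01,0.05,0],[0.01,0.05,0],[0.01,0.05,0],[0.01,0.04,0],[0.006,0.03,0],[0.0035,0.0115,0],[0,0,0],[0,0,0],[0,0,0]],"spin":[0,0,0,0,0,0,0,0,0,0,0,0]}'
python3 -m pendant '{"fingers":[1,1,1,1],"travel":[[0,0,0.02],[0,0,0.02],[0,0,0],[0,0,0]],"spin":[0,0,0,0]}'
python3 - <<'E'
from h import *
o=ctrl.get_obs();print(o['time'],o['eef_pos'])
for c in ['side','scene','wrist']:
    im=viewer.camera(c)[:,:,::-1];cv2.imwrite(f'pics/{c}3.png',im)
    for t in ['filter_plug','coupler','sleeve_tab']:
        for r in spotter.pinpoint(c,t)[:4]:
            if np.linalg.norm(r['location'][:2]-o['eef_pos'][:2])<.12: print(c,t,np.round(r['location'],4),round(r['p'],2))
a=cv2.imread('pics/side3.png')[90:210,255:355];b=cv2.imread('pics/scene3.png')[120:240,225:325]
o=np.zeros((480,800,3),np.uint8);o[:,:400]=cv2.resize(a,(400,480));o[:,400:]=cv2.resize(b,(400,480))
cv2.imwrite('pics/crop3.png',o)
E
```

```text
time: 6.48
eef_pos: [0.563, -0.0773, 0.2453]
tool_rot: [[1.0, 0.002, 0.0], [0.002, -1.0, 0.001], [0.0, -0.001, -1.0]]
contact_force: [-0.7, -0.3, -3.4]
gripper_width: 0.0323
time: 6.98
eef_pos: [0.5634, -0.0785, 0.2062]
tool_rot: [[1.0, 0.001, 0.001], [0.001, -1.0, 0.0], [0.001, -0.0, -1.0]]
contact_force: [0.7, -0.4, -3.1]
gripper_width: 0.0325
6.975 [ 0.56339157 -0.07848751  0.20620313]
side filter_plug [ 0.5682 -0.0797  0.1287] 0.7
side coupler [ 0.5626 -0.0834  0.001 ] 0.68
side sleeve_tab [ 0.584  -0.1583  0.1121] 0.67
scene filter_plug [ 0.5626 -0.0818  0.1262] 0.75
scene coupler [ 0.5605 -0.0795 -0.0027] 0.58
scene sleeve_tab [ 0.5804 -0.1569  0.1103] 0.55
wrist filter_plug [ 0.5594 -0.0837  0.1263] 0.66
wrist coupler [ 0.5625 -0.0808 -0.0016] 0.58
```

View pics/crop3.png

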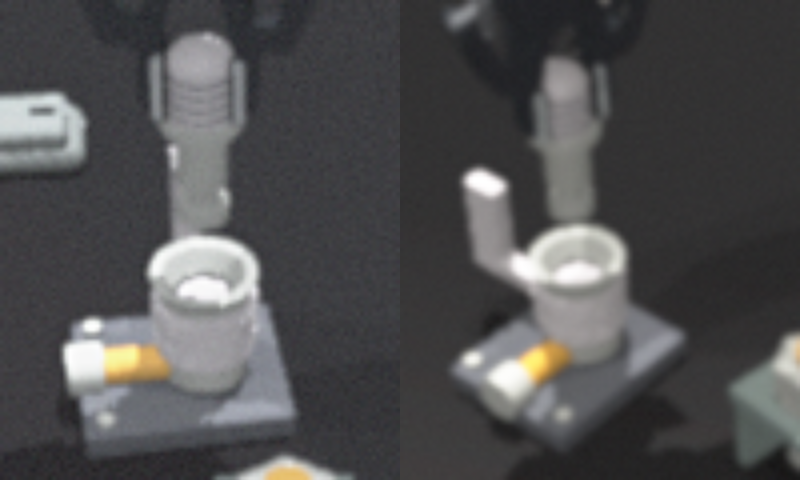

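View pics/wrist3.png

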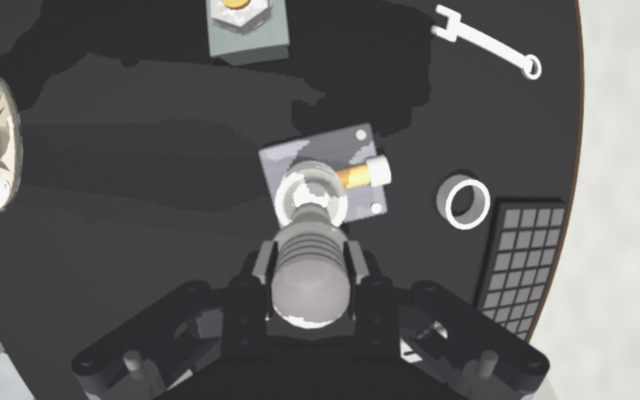

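The crop shows the nose tip above the mouth. In the side view the tip centre is at about (305.9,142.2) and the lip at (306,158). In the scene view they are at (267.8,172) and (269.3,184.3). Next I'll work out the tip-to-mouth offset from these.

Run:
```python
from h import *
from scipy.optimize import least_squares
def tri(o):
    f=lambda p:np.concatenate([proj(c,p)-np.array(x) for c,x in o]); r=least_squares(f,[.563,-.079,.1]); return r.x,np.round(r.fun,1)
print('tip',tri([('side',(305.9,142.2)),('scene',(267.8,172))]))
print('lip',tri([('side',(306.0,158)),('scene',(269.3,184.3))]))
for c in ('side','scene','wrist'):
  for z in (.126,.088): print(c,z,proj(c,[.5634,-.0785,z]), proj(c,[.5634,-.0815,z]), proj(c,[.5664,-.0785,z]))
```

```text
tip (array([ 0.56395141, -0.07720938,  0.13094035]), array([-0.2,  0.8, -0.2, -0.9]))
lip (array([ 0.56391757, -0.07536914,  0.09043549]), array([-0.1,  0.3, -0.1, -0.3]))
side 0.126 [306.06430511 144.49296702] [306.2070359  143.64472486] [304.67437341 144.41699493]
side 0.088 [306.33173611 158.26104922] [306.46979207 157.4053659 ] [304.9813974  158.18504668]
scene 0.126 [267.63523857 172.28905529] [266.97744287 171.68404277] [266.6122601  172.75873874]
scene 0.088 [268.77970221 183.9936734 ] [268.13312626 183.384185  ] [267.7778708  184.46623779]
wrist 0.126 [309.42118596 214.47605839] [309.41943311 218.4909791 ] [313.6738158  214.47913658]
wrist 0.088 [309.49045587 199.83952404] [309.48843081 203.33671166] [313.13599585 199.8428692 ]
```

```bash
python3 -m pendant '{"fingers":[1,1,1,1,1,1],"travel":[[0.001,-0.001,0.01],[0,0,0.015],[0,0,0.01],[0,0,0.007],[0,0,0.005],[0,0,0]],"spin":[0,0,0,0,0,0]}'
python3 -m pendant '{"fingers":[1,1,1,1],"travel":[[0,0,0.004],[0,0,0.004],[0,0,0.004],[0,0,0]],"spin":[0,0,0,0]}'
```

```text
time: 8.32
eef_pos: [0.5639, -0.078, 0.158]
tool_rot: [[1.0, 0.0, -0.0], [0.0, -1.0, 0.0], [-0.0, -0.0, -1.0]]
contact_force: [0.1, 0.3, -2.2]
gripper_width: 0.0323
time: 8.82
eef_pos: [0.5637, -0.0779, 0.1458]
tool_rot: [[1.0, 0.0, -0.001], [0.0, -1.0, 0.0], [-0.001, -0.0, -1.0]]
contact_force: [-0.2, 0.1, -3.0]
gripper_width: 0.0327
```

The tip is inside the bore with no contact force. I'll continue gently.

```bash
python3 -m pendant '{"fingers":[1,1,1,1,1],"travel":[[0,0,0.004],[0,0,0.004],[0,0,0.003],[0,0,0],[0,0,0]],"spin":[0,0,0,0,0]}'
python3 -m pendant '{"fingers":[1,1,1,1],"travel":[[0,0,0.002],[0,0,0.002],[0,0,0],[0,0,0]],"spin":[0,0,0,0]}'
```

```text
time: 9.45
eef_pos: [0.5639, -0.0779, 0.1352]
tool_rot: [[1.0, 0.0, -0.0], [0.0, -1.0, 0.0], [-0.0, -0.0, -1.0]]
contact_force: [-0.7, -1.0, -3.7]
gripper_width: 0.0327
time: 9.95
eef_pos: [0.5639, -0.0779, 0.1312]
tool_rot: [[1.0, 0.0, -0.0], [0.0, -1.0, 0.0], [-0.0, -0.0, -1.0]]
contact_force: [-0.8, -0.5, -3.7]
gripper_width: 0.0329
```

```bash
python3 -m pendant '{"fingers":[0,0,0,0,0,0,0,0,0,0],"travel":[[0,0,0],[0,0,0],[0,0,0],[0,0,0],[0,0,-0.01],[0,0,-0.03],[0,0,-0.03],[0,0,-0.02],[0,0,0],[0,0,0]],"spin":[0,0,0,0,0,0,0,0,0,0]}'
python3 - <<'E'
from h import *
o=ctrl.get_obs();print(o['time'],o['eef_pos'])
for c in ['side','scene','wrist']:
    im=viewer.camera(c)[:,:,::-1];cv2.imwrite(f'pics/{c}4.png',im)
    for t in ['filter_plug','coupler','sleeve_tab']:
        for r in spotter.pinpoint(c,t)[:4]:
            if np.linalg.norm(r['location'][:2]-o['eef_pos'][:2])<.12: print(c,t,np.round(r['location'],4),round(r['p'],2))
a=cv2.imread('pics/side4.png')[90:210,255:355];b=cv2.imread('pics/wrist4.png')[100:400,195:445]
o=np.zeros((480,800,3),np.uint8);o[:,:400]=cv2.resize(a,(400,480));o[:,400:]=cv2.resize(b,(400,480))
cv2.imwrite('pics/crop4.png',o)
E
```

```text
time: 11.2
eef_pos: [0.5636, -0.0779, 0.2206]
tool_rot: [[1.0, 0.0, -0.001], [0.0, -1.0, 0.0], [-0.001, -0.0, -1.0]]
contact_force: [-0.2, -0.2, -0.9]
gripper_width: 0.0853
11.2 [ 0.56360243 -0.07791506  0.22056583]
side filter_plug [ 0.567  -0.0779  0.0531] 0.89
side coupler [ 0.5664 -0.084   0.0009] 0.75
side sleeve_tab [ 0.5847 -0.1566  0.1137] 0.96
scene filter_plug [ 0.5657 -0.0814  0.0456] 0.9
scene coupler [ 0.5623 -0.079  -0.0031] 0.74
scene sleeve_tab [ 0.5834 -0.1548  0.1121] 0.83
wrist filter_plug [ 0.5593 -0.0779  0.0492] 0.75
wrist coupler [ 5.637e-01 -8.220e-02 -1.000e-04] 0.61
wrist sleeve_tab [ 0.5879 -0.155   0.1123] 0.86
```

View pics/crop4.png

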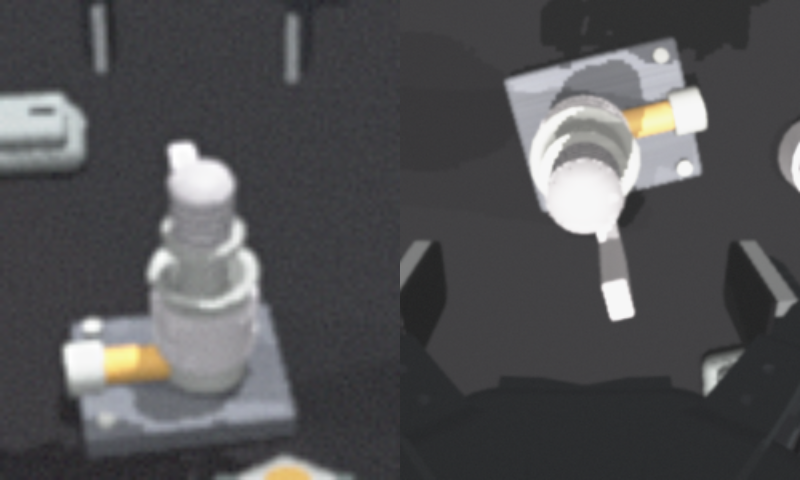

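The filter stands upright in the mouth, stopped with its tip at about 50 mm. The sleeve tab is at crop (618,300), turned about 15°. I'll get a precise tab position from the wrist picture while moving over it.

```bash
python3 - <<'E'
from h import *
print('tab',plane('wrist',(331.3,287.5),.11))
E
python3 -m pendant '{"fingers":[0,0,0,0,0,0],"travel":[[0.007,0.025,0],[0.007,0.03,0],[0.007,0.023,0],[0,0,0],[0,0,0],[0,0,0]],"spin":[0,0,0,-0.13,-0.13,0]}'
python3 - <<'E'
from h import *
o=ctrl.get_obs();print(o['time'],o['eef_pos'],np.round(o['tool_rot'],3).tolist())
im=viewer.camera('wrist')[:,:,::-1];cv2.imwrite('pics/w5.png',im)
R=np.array(o['tool_rot'])
for r in spotter.pinpoint('wrist','sleeve_tab')[:2]: print(r, R.T@(np.array(r['location'])-o['eef_pos']))
E
```

```text
tab [ 0.58408965 -0.15775174  0.11      ]
time: 12.55
eef_pos: [0.585, -0.156, 0.2212]
tool_rot: [[0.967, 0.256, -0.0], [0.256, -0.967, 0.0], [-0.0, -0.0, -1.0]]
contact_force: [-0.5, -0.5, 0.2]
gripper_width: 0.0857
12.55 [ 0.58499119 -0.15600444  0.22121428] [[0.967, 0.256, -0.0], [0.256, -0.967, 0.0], [-0.0, -0.0, -1.0]]
{'location': [0.5851, -0.1535, 0.1115], 'p': 0.67} [ 0.0007503  -0.00236982  0.10971476]
```

View pics/w5.png

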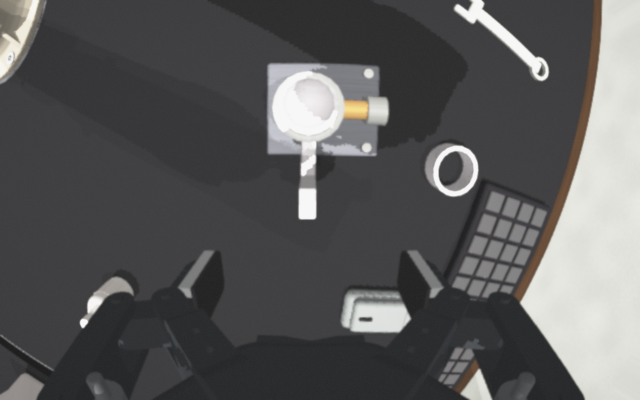

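The tab top is at (307.5,203), its fin lined up with the image column between the jaws.

```bash
python3 - <<'E'
from h import *
o=ctrl.get_obs();p=plane('wrist',(307.5,203),.11);print(p,np.array(o['tool_rot']).T@(p-o['eef_pos']),o['eef_pos'])
E
python3 -m pendant '{"fingers":[0,0,0,0,0,0,0,0],"travel":[[-0.001,0,0.03],[0,0,0.03],[0,0,0.03],[0,0,0.025],[0,0,0.015],[0,0,0.004],[0,0,0],[0,0,0]],"spin":[0,0,0,0,0,0,0,0]}'
python3 -m pendant '{"fingers":[1,1,1,1,1,1,1,1],"travel":[[0,0,0],[0,0,0],[0,0,0],[0,0,0],[0,0,0],[0,0,0],[0,0,0],[0,0,0]],"spin":[0,0,0,0,0,0,0,0]}' 30
```

```text
[ 0.58378542 -0.15697445  0.11      ] [-0.001421    0.00072582  0.11126823] [ 0.58498136 -0.15592341  0.22126828]
time: 13.65
eef_pos: [0.5847, -0.1564, 0.0884]
tool_rot: [[0.966, 0.257, 0.002], [0.257, -0.966, -0.0], [0.002, 0.001, -1.0]]
contact_force: [-0.4, -0.1, -0.2]
gripper_width: 0.0855
time: 14.65
eef_pos: [0.5827, -0.1566, 0.0871]
tool_rot: [[0.967, 0.256, -0.003], [0.256, -0.967, 0.0], [-0.002, -0.001, -1.0]]
contact_force: [-6.2, 0.0, 4.1]
gripper_width: 0.0137
```

```bash
python3 -m pendant '{"fingers":[1,1,1,1,1,1],"travel":[[0,0,0.003],[0,0,0.003],[0,0,0.003],[0,0,0.002],[0,0,0],[0,0,0]],"spin":[0,0,0,0,0,0]}'
python3 -m pendant '{"fingers":[1,1,1,1,1],"travel":[[0,0,0.001],[0,0,0.001],[0,0,0],[0,0,0],[0,0,0]],"spin":[0,0,0,0,0]}'
python3 - <<'E'
from h import *
for c in ['side','scene','wrist']:
    im=viewer.camera(c)[:,:,::-1];cv2.imwrite(f'pics/{c}6.png',im)
    for t in ['filter_plug','sleeve_tab']:
        for r in spotter.pinpoint(c,t)[:4]:
            if np.linalg.norm(r['location'][:2]-np.array([.57,-.1]))<.08: print(c,t,np.round(r['location'],4),round(r['p'],2))
E
```

```text
time: 15.4
eef_pos: [0.5827, -0.1567, 0.0767]
tool_rot: [[0.967, 0.256, -0.002], [0.256, -0.967, 0.0], [-0.002, -0.001, -1.0]]
contact_force: [-8.3, 0.3, 8.4]
gripper_width: 0.0136
time: 16.02
eef_pos: [0.5827, -0.1567, 0.0753]
tool_rot: [[0.967, 0.256, -0.002], [0.256, -0.967, 0.0], [-0.002, -0.001, -1.0]]
contact_force: [-10.8, 1.1, 12.9]
gripper_width: 0.0136
side filter_plug [ 0.5655 -0.0787  0.0329] 0.67
side sleeve_tab [ 0.5844 -0.1524  0.102 ] 0.63
scene filter_plug [ 0.5633 -0.0799  0.0271] 0.51
scene sleeve_tab [ 0.579  -0.1577  0.0984] 0.61
wrist filter_plug [ 0.5595 -0.0804  0.0283] 0.78
wrist filter_plug [ 0.5836 -0.1551  0.1001] 0.33
wrist sleeve_tab [ 0.5845 -0.1562  0.1018] 0.88
```

The filter has dropped, with its tip at about 30 mm in all three cameras. I'll let the sleeve rise, then release and retreat.

```bash
python3 -m pendant '{"fingers":[1,1,1,1,0,0,0,0,0,0],"travel":[[0,0,-0.004],[0,0,-0.004],[0,0,-0.004],[0,0,0],[0,0,0],[0,0,0],[0,0,0],[0,0,0],[0,0,0],[0,0,0]],"spin":[0,0,0,0,0,0,0,0,0,0]}'
python3 -m pendant '{"fingers":[0,0,0,0,0,0,0],"travel":[[0,0,-0.01],[0,0,-0.03],[0,0,-0.04],[0,0,-0.04],[0,0,-0.03],[0,0,0],[0,0,0]],"spin":[0,0,0,0,0,0,0]}'
python3 - <<'E'
from h import *
for c in ['side','scene','wrist']:
    im=viewer.camera(c)[:,:,::-1];cv2.imwrite(f'pics/{c}7.png',im)
    for t in ['filter_plug','coupler','sleeve_tab']:
        for r in spotter.pinpoint(c,t)[:4]:
            if np.linalg.norm(r['location'][:2]-np.array([.57,-.1]))<.08: print(c,t,np.round(r['location'],4),round(r['p'],2))
a=cv2.imread('pics/side7.png')[90:210,255:355];b=cv2.imread('pics/scene7.png')[120:240,225:325]
o=np.zeros((480,800,3),np.uint8);o[:,:400]=cv2.resize(a,(400,480));o[:,400:]=cv2.resize(b,(400,480))
cv2.imwrite('pics/crop7.png',o)
E
```

```text
time: 17.73
eef_pos: [0.584, -0.1562, 0.0863]
tool_rot: [[0.966, 0.257, -0.0], [0.257, -0.966, 0.0], [-0.0, -0.0, -1.0]]
contact_force: [-0.0, 0.3, 0.0]
gripper_width: 0.0854
time: 18.6
eef_pos: [0.5838, -0.1561, 0.2361]
tool_rot: [[0.966, 0.257, -0.0], [0.257, -0.966, 0.0], [-0.0, -0.0, -1.0]]
contact_force: [-0.8, -0.2, -0.2]
gripper_width: 0.0859
side filter_plug [ 0.5649 -0.0787  0.031 ] 0.67
side coupler [ 0.5639 -0.0826  0.0046] 0.79
side sleeve_tab [ 0.5829 -0.1555  0.1124] 0.62
scene filter_plug [ 0.5633 -0.0788  0.0278] 0.71
scene coupler [ 0.5604 -0.0774 -0.0006] 0.7
scene sleeve_tab [ 0.5824 -0.1569  0.1088] 0.92
wrist filter_plug [ 0.5582 -0.0798  0.0304] 0.72
wrist sleeve_tab [ 0.5847 -0.1536  0.1147] 0.92
```

View pics/crop7.png

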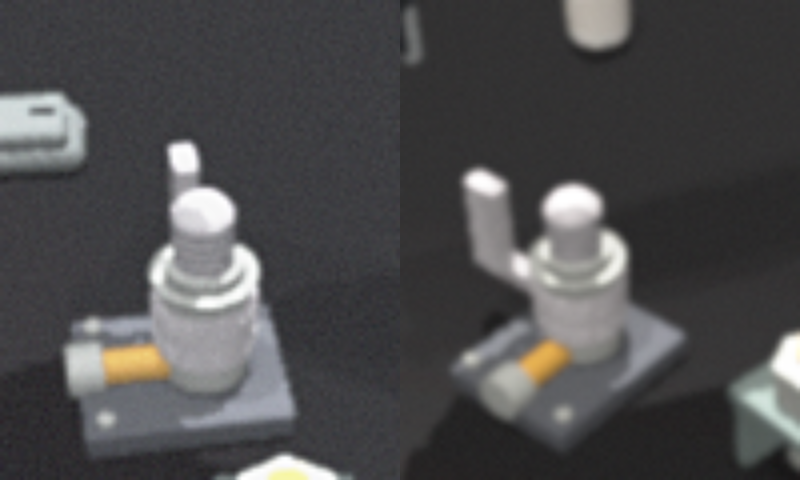

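The crop shows the filter upright, with its flange down near the lip. The tab top is at crop (183,150) side and (483,182) scene, the same pixels as before the pull, so the sleeve is fully up.

```bash
python3 -c "from station import sign_off; print(sign_off())"
```

```text
the job is handed in; nothing more can be done
None
```

I fitted the inlet filter to the coupler and handed the job in at about 19 s of the 51 s limit; no verdict was reported. I took the slim round-headed filter from the rack's end hole and stood it in the coupler's mouth. I then pinched the tab and pulled it down about 12 mm, and the filter dropped home. I let the sleeve rise again before releasing the tab and backing off.

**Part-way stop:** the tip was at 46–53 mm across the three cameras, with the sleeve up.

**Sleeve pulled down:** the gripper moved down 11.8 mm and the tip read 27–33 mm.

**Final checks:**
- **Seating:** the tip read 28–31 mm in all three cameras, against a limit of 36 mm.
- **Upright:** the filter stood upright in the last pictures.
- **Sleeve:** the tab top was back at its starting pixels in the side and scene views, and the networks put it at 109–115 mm against a nominal 110 mm.
- **Robot:** the gripper was clear, with about zero force on it.

**Disagreements:** the wrist network placed the filter about 5–7 mm lower in x than the other two cameras did. My hand measurements of the mouth's y position also differed from the networks' by several mm. Both looked like measurement error, since the filter went in without contact force.

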